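# Flip open the white tea caddy

### The job

Open the white tea caddy for the guests: with the fingertips, push its lid up by the flared front lip and on past upright, until it leans back against its stop and stays open by itself. Only push: do not pinch the lid, lift or tip the caddy, or shove it from its place. Leave the blue caddy shut and where it is, and do not disturb the honey jar and the lemon.

Things in the scene. Friction and masses are not known exactly. Their poses are not given: they have to be found in the camera images.
- white_caddy: White glazed stoneware tea caddy, an open box 85 (x) x 110 (y) x 75 mm high with a hinged white lid, about 1.8 kg, loose on rubber feet on the light wooden board (board top at z = 14 mm). Origin: centre of its underside. Its own -x side is the front, with the lip; the hinge is along its +x side. z up.
- white_caddy_lid (a joint): Hinge of the white caddy's lid: 0 shut, grows as the lid opens, 1.95 rad at its stop. Below about 1.4 rad the lid (about 150 g) falls shut by itself, beyond about 1.5 rad it falls open and stays; the hinge is free and light. Lifting it takes about 1 N at the lip.
- white_caddy_lip (a point): Point on the white lid, at the middle of the underside of its flared front lip. The lid is a flat panel 116 mm wide, 9 mm thick, its underside level with the hinge line when shut, reaching 91 mm from the hinge to the root of the lip; from there the lip runs on 20 mm outward and 20 mm upward (45 degrees). This point lies 101 mm from the hinge in the panel's plane and 10 mm above the level of the underside. It moves with the lid; when shut its axes are those of the caddy.
- white_caddy_hinge (a point): Middle of the white lid's hinge line, 46.5 mm behind the caddy's centre, 75 mm above its underside; fixed to the caddy. Hinge line along its y axis; its -x points to the lip of the shut lid.
- white_caddy_lid_top: Outer (upper) layer of the white lid, white, 108 mm wide. Origin on the hinge line; axes of the caddy when shut.
- white_caddy_lid_under: Inner (lower) layer of the white lid, brown wood, 116 mm wide. Origin on the hinge line; axes of the caddy when shut.
- blue_caddy: Blue caddy of the same shape and size, to be left shut. Origin: centre of its underside.
- blue_caddy_lid (a joint): Hinge of the blue caddy's lid: 0 shut, grows as it opens.
- honey_jar: Amber honey jar with cork lid, 55 mm across, 81 mm high, loose. Origin: centre of its underside.
- lemon: Yellow lemon, 72 x 57 x 58 mm, loose. Origin: underside.

How it is judged:
By the outcome, as a careful person would: the job done as asked, in the order asked, and still so for the second after the job is handed in, with the robot touching nothing.
It also fails if it takes over 32 s, if anything falls off the work surface, if the arm or the gripper's body presses on something with over 40 N, if the wrist force passes 120 N, or if a joint passes its speed limit or range.

### The arm

A 6-joint arm with a two-finger parallel gripper is mounted at the origin on a cart in front of the work surface, level with it; the furniture and walls round the work are solid. World frame = base frame: x ahead of the robot, y to its left, z up, the work surface at z = 0. Lengths are in m, angles in rad, forces in N, time in s.
With the tool pointing down it reaches from about 0.425 to 0.95 m from the base axis. Payload 3.5 kg.
Tool frame: the origin (TCP) lies between the finger pads; the fingertips stand 14 mm ahead of it and the grasp point (between the pads) lies 5 mm behind it; z points along the fingers, y is the line along which they close (so a half turn about z gives the same grasp; the last joint's range is limited). The gripper opens to 85 mm and grips with 20 to 120 N. Pads are 22 mm wide; open, the fingers measure 114 mm over their backs; the gripper's body (76 mm by 85 mm) begins 54 mm behind the grasp point. The pads swing forward as they close: fully open they stand 13 mm farther back than shut.
Start: joints at [-1.39, 0.286, 1.577, -0, 1.279, -0.15], TCP at [0.219, -0.638, 0.245] pointing down, gripper open.
Joint ranges: [-2.77, 2.77], [-0.9, 2.22], [0.21, 2.48], [-1.53, 4.67], [0.24, 2.81], [-2.84, 2.84]. Speed limits (rad/s): [2.79, 2.79, 3.14, 3.14, 3.14, 3.14].

### API

Orientations are given as a unit quaternion [x, y, z, w].
In Python, from plant import * gives the robot as it stands.
- The arm moves only by the tool step_arm, never from a script. Its argument "commands" is a list of rows, each an object of numbers: "gripper": the gripper's target within -1 to 1 (shut at 1, half-way at 0, fully open at -1); "x", "y", "z": the shift along the tool's x, y, z in mm; "spin": the turn about the tool's z in degrees. A call has exactly 10 rows; each row shifts and turns the commanded pose from where the row before left it, along the tool's axes as they then stand; what a row does not reach is not made up. A row lasts 1/10 s, in which the tool goes at most 50 mm and 8.59 degrees, less where a joint would pass 70% of its speed; a pose out of reach is approached as far as the arm can. A call with a gripper value outside its range is refused whole. The fingers move at their own pace and stop on an object; "force" is the grip in N (left out, the last holds). Time passes only in rows, so rows that do not move let the fingers close, or fill a call up. It gives the time, the measured TCP pose, the force, the opening and the grip force at its end, in the units of the state.
- get_state(): the state, without advancing time (a new reading comes with each control period).
- read_camera(name): name is "side" or "top" or "wrist"; returns a dict with "color" (420x560x3 uint8, red, green, blue), "z_map" (420x560 float32, m along the optical axis (not along the pixel's ray), 0 where there is no reading), "fx", "fy", "cx", "cy" (pixels), "distortion" ([k1, k2, p1, p2, k3] as OpenCV has them; the pictures are not rectified), "eye" and "attitude" of the camera in the world; the wrist camera has in their place "mount" (4x4, takes a point from camera to tool coordinates, whose origin is the TCP and whose axes are the flange's). Camera axes: x right, y up, looking along -z (the intrinsics and any distortion apply to the point x, -y, -z); pixel columns grow to the right and rows downward; lengths in m; the calibration is good to about 2 mm. A picture is of the moment at which its call begins: read the wrist's pose just before it.
- sign_off(): hands the job in; it is judged then, once.
The state is a dict: "time": time; "qpos": joint angles; "dq": joint speeds; "joint_efforts": joint torques, N m; "eef_pos": TCP position; "tcp_rot": TCP orientation; "contact_force": force on the tool from outside, world axes, zero at the start; "wrist_torque": the same for the moment, N m; "opening": opening from 0.0 (shut) to 1.0 (fully open); "finger_force": force on a finger pad.
Only numpy, scipy, OpenCV 4.12 (cv2) and the standard library are available. Lean on these libraries where they do the work, as an engineer would, in place of code of your own. Each camera call takes 0.05 s, during which the arm holds its last target. There are 200 camera calls.

## Working session

There is one attempt and no reset: what is moved stays moved. The work goes in short steps, Python scripts to look and compute and a tool call to move; the robot and the scene stay as the last step left them, time stands still between calls to the robot, and variables do not carry over. Pictures are saved under pics/ and viewed, at most 10 in all, crops included, and the job is handed in when it is done.

Besides the shell and the picture viewer there is one more tool, called after "Call:" by a JSON object that holds its "op" and its "data". step_arm: Moves the arm, as the interface text tells. Its arguments: {"type":"object","properties":{"commands":{"type":"array"},"force":{"type":"number"}},"required":["commands"]}

```bash
ls; mkdir -p pics; cat > h.py <<'E'
from plant import *
import numpy as np, cv2
from scipy.spatial.transform import Rotation as R
def cloud(c, st=None):
    h,w=c["z_map"].shape
    u,v=np.meshgrid(np.arange(w),np.arange(h))
    K=np.array([[c["fx"],0,c["cx"]],[0,c["fy"],c["cy"]],[0,0,1]])
    p=cv2.undistortPoints(np.stack([u,v],-1).reshape(-1,1,2).astype(np.float64),K,np.array(c["distortion"],float)).reshape(h,w,2)
    z=c["z_map"].astype(float)
    P=np.stack([p[...,0]*z,-p[...,1]*z,-z],-1)
    if "mount" in c:
        M=np.array(c["mount"]); P=P@M[:3,:3].T+M[:3,3]
        Rt=R.from_quat(st["tcp_rot"]).as_matrix(); P=P@Rt.T+np.array(st["eef_pos"])
    else:
        A=np.array(c["attitude"],float)
        Rm=A if A.shape==(3,3) else R.from_quat(A).as_matrix()
        P=P@Rm.T+np.array(c["eye"])
    P[z==0]=np.nan
    return P
E
python3 - <<'E'
from h import *
s=get_state(); print(s["time"],s["eef_pos"],s["tcp_rot"],s["opening"])
for n in("top","side"):
    c=read_camera(n); print(n,c["eye"],c["attitude"],c["fx"])
    cv2.imwrite(f"pics/{n}0.png",c["color"][...,::-1]); np.savez(f"{n}0.npz",P=cloud(c),C=c["color"])
E
```

```text
pics
0.0 [ 0.21914788 -0.63777388  0.24392739] [ 9.86351554e-01  1.64648748e-01 -2.40909126e-05 -1.18346423e-03] 0.9963477887293941
top [ 0.38057609 -0.37006546  0.95048715] [ 0.05898872 -0.05652742 -0.69634909  0.71303782] 464.30672646513926
side [ 0.52003373 -1.0609518   0.5737724 ] [0.45672373 0.00532296 0.00602263 0.88957227] 445.9410093411938
```

View pics/top0.png

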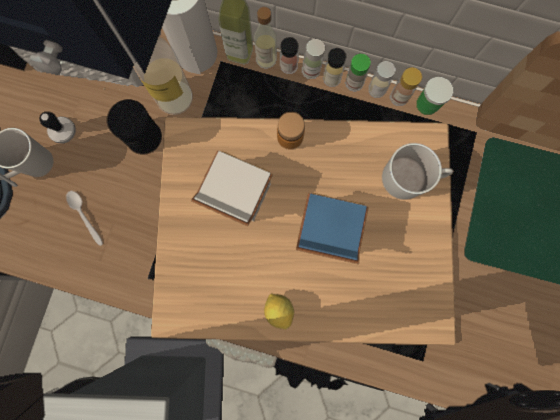

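View pics/side0.png

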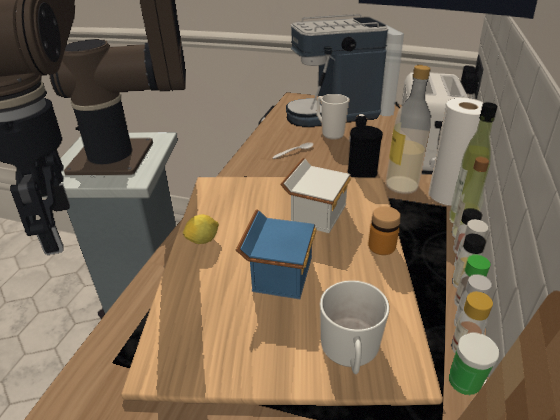

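Top view: the white caddy is at about (232,187), with its lip along the lower edge (200,203)-(245,220). The blue caddy is at (333,227), the jar at (290,130) and the lemon at (279,310). In the side view, both lips rise toward the robot.

```bash
python3 - <<'E'
from h import *
d=np.load("top0.npz");P=d["P"];C=d["C"]
def near(u0,u1,v0,v1): 
    m=np.zeros(P.shape[:2],bool); m[v0:v1,u0:u1]=1; return m
print("board z",np.nanmedian(P[270:290,200:250,2]))
for n,b in dict(white=(185,280,145,230),blue=(288,378,185,268),jar=(272,310,108,153),lemon=(258,300,285,335)).items():
    m=near(*b)&(P[...,2]>0.03); Q=P[m]
    if n in("white","blue"):
        r=cv2.minAreaRect(Q[Q[:,2]>0.085][:,:2].astype(np.float32)*1000); print(n,"all>85",r, cv2.boxPoints(r).round(0).tolist())
        q=Q[(Q[:,2]>0.092)&(Q[:,2]<0.104)]; r=cv2.minAreaRect(q[:,:2].astype(np.float32)*1000); print(" flat",r, np.median(q[:,2]),Q[:,2].max())
        l=Q[Q[:,2]>0.106]; print(" lip",l.mean(0),len(l)); r=cv2.minAreaRect(l[:,:2].astype(np.float32)*1000); print(r)
    else: print(n,Q.min(0),Q.max(0))
E
```

```text
board z 0.01462537633012162
white all>85 ((556.2926025390625, -284.159912109375), (116.84112548828125, 114.59327697753906), 67.4319839477539) [[481.0, -316.0], [587.0, -360.0], [632.0, -252.0], [526.0, -208.0]]
 flat ((561.0848999023438, -286.2232666015625), (116.63677215576172, 102.37117004394531), 67.31924438476562) 0.09868397819833441 0.11624417385126096
 lip [ 0.51007432 -0.26602278  0.11064663] 514
((512.095703125, -266.1015930175781), (115.4072494506836, 19.10757827758789), 67.4319839477539)
blue all>85 ((484.71697998046875, -472.03143310546875), (116.44786834716797, 114.3733901977539), 78.58334350585938) [[417.0, -518.0], [529.0, -540.0], [552.0, -426.0], [440.0, -404.0]]
 flat ((490.3524475097656, -472.9580383300781), (116.40628051757812, 101.92311096191406), 78.88500213623047) 0.09867417818126101 0.11596656166136465
 lip [ 0.43623437 -0.46171643  0.1106556 ] 532
((437.485107421875, -461.5792541503906), (114.69419860839844, 17.770498275756836), 78.91201782226562)
jar [ 0.65404586 -0.41877725  0.03001232] [ 0.70649049 -0.36482052  0.09873217]
lemon [ 0.29413096 -0.40370927  0.04219103] [ 0.35932774 -0.34839918  0.0766127 ]
```

Call:
{"op": "step_arm", "data": {"commands": [{"gripper": 1,"spin": 8.32},{"gripper": 1,"spin": 8.32},{"gripper": 1,"spin": 8.32},{"gripper": 1,"spin": 8.32},{"gripper": 1,"spin": 8.32},{"gripper": 1,"x": 4,"y": -20},{"gripper": 1,"x": 8,"y": -40},{"gripper": 1,"x": 8,"y": -40},{"gripper": 1,"x": 8,"y": -40},{"gripper": 1,"x": 8,"y": -40}], "force": 40}}

```text
invalid input
```

Call:
{"op": "step_arm", "data": {"commands": [{"gripper": 1,"x": 8,"y": -40},{"gripper": 1,"x": 8,"y": -40},{"gripper": 1,"x": 8,"y": -40},{"gripper": 1,"x": 8,"y": -40},{"gripper": 1,"x": 8,"y": -40},{"gripper": 1,"x": 4,"y": -40},{"gripper": 1,"y": -24},{"gripper": 1,"y": -12},{"gripper": 1},{"gripper": 1}]}}

```text
invalid input
```

```bash
cat > st.py <<'E'
from h import *
H=np.array([609.5,-306.])/1000; X=np.array([.923,-.384]); Y=np.array([.384,.923])
def show():
    s=get_state(); p=np.array(s["eef_pos"]); d=p[:2]-H
    M=R.from_quat(s["tcp_rot"]).as_matrix()
    print("t",round(s["time"],2),"u,v mm",(1e3*d@X).round(1),(1e3*d@Y).round(1),"TCPz",(p[2]*1e3).round(1),"toolx deg",np.degrees(np.arctan2(M[1,0],M[0,0])).round(2),"tilt z",M[:,2].round(3),"F",np.round(s["contact_force"],1),"open",round(s["opening"],2))
    return s
if __name__=="__main__": show()
E
python3 - <<'E'
from st import *
s=show(); c=read_camera("wrist"); cv2.imwrite("pics/w1.png",c["color"][...,::-1]); P=cloud(c,s); np.savez("w1.npz",P=P,C=c["color"])
E
```

```text
t 0.1 u,v mm -232.9 -456.2 TCPz 244.1 toolx deg 18.95 tilt z [-0.     0.002 -1.   ] F [ 0.3  1.2 -0.1] open 1.0
```

View pics/w1.png

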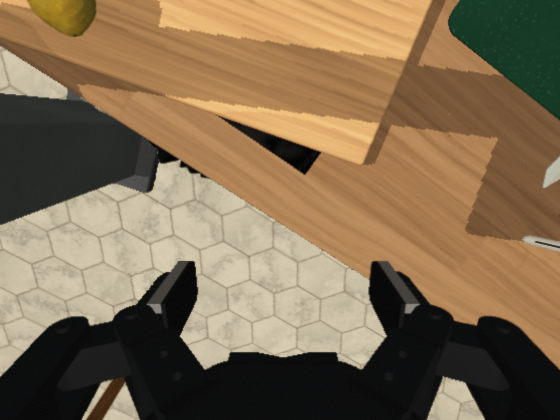

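The moves were refused and nothing moved. The wrist view shows the open fingertips at (180,290) and (390,290). I'll retry with every key filled in and check where the camera sits.

```bash
python3 - <<'E'
from h import *
c=read_camera("wrist"); print(np.round(c["mount"],3)); s=get_state(); print(s["qpos"])
E
```

```text
[[ 0.     0.956  0.292  0.074]
 [ 1.    -0.     0.     0.001]
 [ 0.     0.292 -0.956 -0.128]
 [ 0.     0.     0.     1.   ]]
[-1.38999495e+00  2.86876427e-01  1.57761032e+00  2.64479016e-05
  1.27858758e+00 -1.49999190e-01]
```

Call:
{"op": "step_arm", "data": {"commands": [{"gripper": 1,"x": 0,"y": 0,"z": 0,"spin": 8.3},{"gripper": 1,"x": 0,"y": 0,"z": 0,"spin": 8.3},{"gripper": 1,"x": 0,"y": 0,"z": 0,"spin": 8.3},{"gripper": 1,"x": 0,"y": 0,"z": 0,"spin": 8.3},{"gripper": 1,"x": 0,"y": 0,"z": 0,"spin": 8.3},{"gripper": 1,"x": 4,"y": -20,"z": 0,"spin": 0},{"gripper": 1,"x": 8,"y": -40,"z": 0,"spin": 0},{"gripper": 1,"x": 8,"y": -40,"z": 0,"spin": 0},{"gripper": 1,"x": 8,"y": -40,"z": 0,"spin": 0},{"gripper": 1,"x": 8,"y": -40,"z": 0,"spin": 0}], "force": 40}}

```text
time: 1.2
eef_pos: [0.3221, -0.4844, 0.2451]
tcp_rot: [0.981, -0.196, -0.0, -0.0]
contact_force: [1.1, 0.3, -0.1]
opening: 0.002
finger_force: 0.0
```

Call:
{"op": "step_arm", "data": {"commands": [{"gripper": 1,"x": 8,"y": -40,"z": 0,"spin": 0},{"gripper": 1,"x": 8,"y": -40,"z": 0,"spin": 0},{"gripper": 1,"x": 8,"y": -40,"z": 0,"spin": 0},{"gripper": 1,"x": 8,"y": -40,"z": 0,"spin": 0},{"gripper": 1,"x": 8,"y": -40,"z": 0,"spin": 0},{"gripper": 1,"x": 4,"y": -40,"z": 0,"spin": 0},{"gripper": 1,"x": 0,"y": -20,"z": 0,"spin": 0},{"gripper": 1,"x": 0,"y": -10,"z": 0,"spin": 0},{"gripper": 1,"x": 0,"y": 0,"z": 0,"spin": 0},{"gripper": 1,"x": 0,"y": 0,"z": 0,"spin": 0}]}}

```text
time: 2.2
eef_pos: [0.4654, -0.2541, 0.2453]
tcp_rot: [0.981, -0.196, -0.0, 0.0]
contact_force: [-0.2, -0.3, 0.2]
opening: -0.0
finger_force: 0.0
```

```bash
python3 - <<'E'
from st import *
s=show(); c=read_camera("wrist"); cv2.imwrite("pics/w2.png",c["color"][...,::-1]); P=cloud(c,s); np.savez("w2.npz",P=P,C=c["color"])
u=(P[...,:2]-H)@X*1e3; v=(P[...,:2]-H)@Y*1e3; z=P[...,2]*1e3
# lip profile along middle, and fingertip extents
m=(abs(v)<40)&(z>95)&(z<125)&(u>-125)&(u<20)
for a in range(-124,12,4):
    k=m&(u>=a)&(u<a+4)
    if k.sum()>5: print(a,np.median(z[k]).round(1),k.sum(),end="; ")
k=(z>96)&(z<125)&(u>-125)&(u<20)&(abs(v)<75); print("\nv range",np.nanpercentile(v[k],[1,99]))
for a in(-100,-60,-20):
    q=k&(u>a)&(u<a+10)
    if q.any(): print(a,np.nanpercentile(v[q],[1,99]))
f=(z>200)&(z<300)&(abs(u+150)<60); print("finger zmin",np.nanpercentile(z[f],[0,1,5]),"u",np.nanpercentile(u[f&(z<260)],[1,99]),"v",np.nanpercentile(v[f&(z<260)],[1,99]))
E
```

```text
t 2.2 u,v mm -152.9 -7.4 TCPz 245.3 toolx deg -22.57 tilt z [-0. -0. -1.] F [-0.2 -0.3  0.2] open -0.0
-116 109.8 213; -112 109.7 420; -108 110.3 454; -104 107.3 452; -100 103.1 443; -96 99.0 432; -92 97.2 357; -88 97.1 440; -84 97.2 355; -80 97.1 444; -76 97.1 451; -72 97.2 450; -68 97.1 363; -64 97.2 451; -60 97.2 452; -56 97.2 457; -52 97.2 460; -48 97.3 464; -44 97.2 462; -40 97.3 490; -36 97.2 509; -32 97.1 494; -28 97.2 477; -24 97.3 513; -20 97.0 529; -16 97.0 502; -12 97.0 545; -8 96.8 495; 
v range [-52.60027789  53.45585097]
-100 [-54.33217131  54.04363327]
-60 [-51.82644643  52.94476053]
-20 [-52.00180688  53.02157902]
finger zmin [232.0925217  238.92099568 250.38894303] u [-146.66346509 -141.43917556] v [-21.8665593    4.69615768]
```

View pics/w2.png

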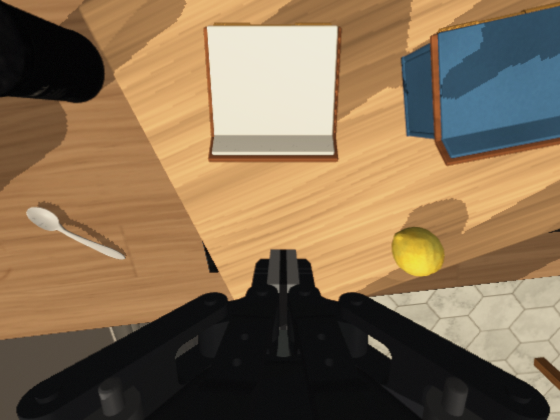

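Wrist view: the white lid is square to the tool, with its lip edge along row 158 (columns 210-338) and the shut fingertips at (283,258). Measured values match: lip edge at u ≈ -116 mm and 110 mm high, lid top at 97 mm. Next I'll descend in front of the lip.

Call:
{"op": "step_arm", "data": {"commands": [{"gripper": 1,"x": 0,"y": -7,"z": 20,"spin": 0},{"gripper": 1,"x": 0,"y": 0,"z": 35,"spin": 0},{"gripper": 1,"x": 0,"y": 0,"z": 35,"spin": 0},{"gripper": 1,"x": 0,"y": 0,"z": 35,"spin": 0},{"gripper": 1,"x": 0,"y": 0,"z": 25,"spin": 0},{"gripper": 1,"x": 0,"y": 0,"z": 11,"spin": 0},{"gripper": 1,"x": 8,"y": 0,"z": 0,"spin": 0},{"gripper": 1,"x": 8,"y": 0,"z": 0,"spin": 0},{"gripper": 1,"x": 4,"y": 0,"z": 0,"spin": 0},{"gripper": 1,"x": 0,"y": 0,"z": 0,"spin": 0}]}}

```text
time: 3.25
eef_pos: [0.4886, -0.2559, 0.0862]
tcp_rot: [0.981, -0.195, 0.002, 0.001]
contact_force: [-0.5, -0.4, 0.2]
opening: 0.0
finger_force: 0.0
```

```bash
python3 st.py
```

```text
t 3.25 u,v mm -130.8 -0.2 TCPz 86.2 toolx deg -22.54 tilt z [ 0.003 -0.002 -1.   ] F [-0.5 -0.4  0.2] open 0.0
```

Call:
{"op": "step_arm", "data": {"commands": [{"gripper": 1,"x": 1.5,"y": 0,"z": 0,"spin": 0},{"gripper": 1,"x": 1,"y": 0,"z": 0,"spin": 0},{"gripper": 1,"x": 1,"y": 0,"z": -3,"spin": 0},{"gripper": 1,"x": 1,"y": 0,"z": -5,"spin": 0},{"gripper": 1,"x": 1,"y": 0,"z": -5,"spin": 0},{"gripper": 1,"x": 1,"y": 0,"z": -5,"spin": 0},{"gripper": 1,"x": 1,"y": 0,"z": -5,"spin": 0},{"gripper": 1,"x": 1,"y": 0,"z": -5,"spin": 0},{"gripper": 1,"x": 0,"y": 0,"z": 0,"spin": 0},{"gripper": 1,"x": 0,"y": 0,"z": 0,"spin": 0}]}}

```text
time: 4.25
eef_pos: [0.4944, -0.2577, 0.1122]
tcp_rot: [0.981, -0.195, -0.0, -0.0]
contact_force: [-1.7, 0.4, -0.3]
opening: 0.003
finger_force: 0.7
```

```bash
cat > look.py <<'E'
from st import *
import sys
s=show()
for n in("top","side"):
    c=read_camera(n); P=cloud(c); u=(P[...,:2]-H)@X*1e3; v=(P[...,:2]-H)@Y*1e3; z=P[...,2]*1e3
    k=(abs(v)<62)&(abs(v)>28)&(u>-130)&(u<60)&(z>80)&(z<230)&(c["color"].min(-1)>40)
    print(n,"lid pts",[(a,np.median(z[k&(u>=a)&(u<a+10)]).round(0)) for a in range(-130,60,10) if (k&(u>=a)&(u<a+10)).sum()>4])
    cv2.imwrite(f"pics/{n}_{sys.argv[1]}.png",c["color"][...,::-1]); np.savez(f"{n}_{sys.argv[1]}.npz",P=P,C=c["color"])
E
python3 look.py a
```

```text
t 4.25 u,v mm -124.7 0.3 TCPz 112.2 toolx deg -22.54 tilt z [-0.001  0.    -1.   ] F [-1.7  0.4 -0.3] open 0.0
top lid pts [(-130, np.float64(195.0)), (-120, np.float64(189.0)), (-110, np.float64(116.0)), (-100, np.float64(107.0)), (-90, np.float64(103.0)), (-80, np.float64(102.0)), (-70, np.float64(102.0)), (-60, np.float64(101.0)), (-50, np.float64(101.0)), (-40, np.float64(100.0)), (-30, np.float64(99.0)), (-20, np.float64(99.0)), (-10, np.float64(98.0))]
side lid pts [(-130, np.float64(197.0)), (-120, np.float64(151.0)), (-110, np.float64(116.0)), (-100, np.float64(106.0)), (-90, np.float64(102.0)), (-80, np.float64(102.0)), (-70, np.float64(101.0)), (-60, np.float64(101.0)), (-50, np.float64(100.0)), (-40, np.float64(100.0)), (-30, np.float64(99.0)), (-20, np.float64(99.0)), (-10, np.float64(95.0))]
```

Contact is made: the lid has lifted about 3° with a push of about 1.8 N. Continuing along the arc.

Call:
{"op": "step_arm", "data": {"commands": [{"gripper": 1,"x": 1,"y": 0,"z": -3,"spin": 0},{"gripper": 1,"x": 1,"y": 0,"z": -3,"spin": 0},{"gripper": 1,"x": 1,"y": 0,"z": -3,"spin": 0},{"gripper": 1,"x": 1,"y": 0,"z": -3,"spin": 0},{"gripper": 1,"x": 2,"y": 0,"z": -4,"spin": 0},{"gripper": 1,"x": 2,"y": 0,"z": -4,"spin": 0},{"gripper": 1,"x": 2,"y": 0,"z": -4,"spin": 0},{"gripper": 1,"x": 2,"y": 0,"z": -4,"spin": 0},{"gripper": 1,"x": 2,"y": 0,"z": -3,"spin": 0},{"gripper": 1,"x": 0,"y": 0,"z": 0,"spin": 0}]}}

```text
time: 5.35
eef_pos: [0.5072, -0.263, 0.1445]
tcp_rot: [0.981, -0.195, -0.001, -0.0]
contact_force: [-7.0, 3.4, 4.0]
opening: 0.0
finger_force: 4.0
```

```bash
python3 look.py b
```

```text
t 5.35 u,v mm -110.9 0.4 TCPz 144.5 toolx deg -22.53 tilt z [-0.002  0.001 -1.   ] F [-7.   3.4  4. ] open 0.0
top lid pts [(-130, np.float64(216.0)), (-120, np.float64(224.0)), (-110, np.float64(224.0)), (-100, np.float64(148.0)), (-90, np.float64(131.0)), (-80, np.float64(126.0)), (-70, np.float64(122.0)), (-60, np.float64(118.0)), (-50, np.float64(114.0)), (-40, np.float64(111.0)), (-30, np.float64(107.0)), (-20, np.float64(103.0)), (-10, np.float64(100.0))]
side lid pts [(-130, np.float64(224.0)), (-120, np.float64(225.0)), (-110, np.float64(223.0)), (-100, np.float64(146.0)), (-90, np.float64(131.0)), (-80, np.float64(125.0)), (-70, np.float64(121.0)), (-60, np.float64(117.0)), (-50, np.float64(113.0)), (-40, np.float64(109.0)), (-30, np.float64(106.0)), (-20, np.float64(102.0)), (-10, np.float64(98.0))]
```

View pics/side_b.png

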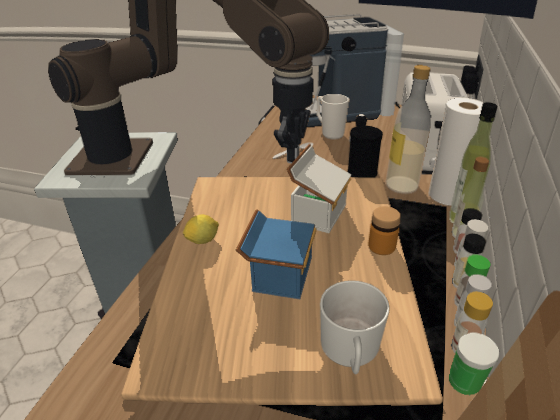

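Side view: the finger is behind the raised lip at (292,150), and the lid is open about 22°. The caddy is at (318,205) as before, and nothing else has moved. Friction is dragging the lip down, so I'll rise a little faster.

Call:
{"op": "step_arm", "data": {"commands": [{"gripper": 1,"x": 0,"y": 0,"z": -4,"spin": 0},{"gripper": 1,"x": 2,"y": 0,"z": -4,"spin": 0},{"gripper": 1,"x": 2,"y": 0,"z": -4,"spin": 0},{"gripper": 1,"x": 3,"y": 0,"z": -4,"spin": 0},{"gripper": 1,"x": 3,"y": 0,"z": -4,"spin": 0},{"gripper": 1,"x": 3,"y": 0,"z": -3,"spin": 0},{"gripper": 1,"x": 3,"y": 0,"z": -3,"spin": 0},{"gripper": 1,"x": 3,"y": 0,"z": -2,"spin": 0},{"gripper": 1,"x": 3,"y": 0,"z": -2,"spin": 0},{"gripper": 1,"x": 0,"y": 0,"z": 0,"spin": 0}]}}

```text
time: 6.45
eef_pos: [0.5285, -0.272, 0.1739]
tcp_rot: [0.981, -0.195, 0.001, 0.0]
contact_force: [-2.5, 0.5, 2.1]
opening: -0.002
finger_force: 0.9
```

```bash
python3 look.py c
```

```text
t 6.45 u,v mm -87.8 0.3 TCPz 173.9 toolx deg -22.55 tilt z [ 0.001 -0.001 -1.   ] F [-2.5  0.5  2.1] open -0.0
top lid pts [(-100, np.float64(90.0)), (-90, np.float64(89.0)), (-80, np.float64(91.0)), (-70, np.float64(143.0)), (-60, np.float64(142.0)), (-50, np.float64(134.0)), (-40, np.float64(126.0)), (-30, np.float64(118.0)), (-20, np.float64(110.0)), (-10, np.float64(102.0))]
side lid pts [(-100, np.float64(89.0)), (-90, np.float64(88.0)), (-80, np.float64(172.0)), (-70, np.float64(152.0)), (-60, np.float64(141.0)), (-50, np.float64(133.0)), (-40, np.float64(124.0)), (-30, np.float64(116.0)), (-20, np.float64(108.0)), (-10, np.float64(100.0))]
```

Call:
{"op": "step_arm", "data": {"commands": [{"gripper": 1,"x": 3,"y": 0,"z": -2,"spin": 0},{"gripper": 1,"x": 3,"y": 0,"z": -1,"spin": 0},{"gripper": 1,"x": 4,"y": 0,"z": -1,"spin": 0},{"gripper": 1,"x": 4,"y": 0,"z": 0,"spin": 0},{"gripper": 1,"x": 4,"y": 0,"z": 0,"spin": 0},{"gripper": 1,"x": 4,"y": 0,"z": 0,"spin": 0},{"gripper": 1,"x": 4,"y": 0,"z": 0,"spin": 0},{"gripper": 1,"x": 4,"y": 0,"z": 0,"spin": 0},{"gripper": 1,"x": 4,"y": 0,"z": 0,"spin": 0},{"gripper": 1,"x": 0,"y": 0,"z": 0,"spin": 0}]}}

```text
time: 7.55
eef_pos: [0.5599, -0.285, 0.177]
tcp_rot: [0.981, -0.195, 0.0, 0.0]
contact_force: [-0.7, 0.2, -0.1]
opening: 0.002
finger_force: 0.1
```

```bash
python3 look.py d
```

```text
t 7.55 u,v mm -53.9 0.3 TCPz 177.0 toolx deg -22.55 tilt z [ 0.001 -0.    -1.   ] F [-0.7  0.2 -0.1] open 0.0
top lid pts [(-100, np.float64(89.0)), (-90, np.float64(90.0)), (-80, np.float64(90.0)), (-70, np.float64(92.0)), (-60, np.float64(90.0)), (-50, np.float64(90.0)), (-40, np.float64(92.0)), (-30, np.float64(143.0)), (-20, np.float64(127.0)), (-10, np.float64(111.0)), (0, np.float64(98.0))]
side lid pts [(-100, np.float64(89.0)), (-90, np.float64(87.0)), (-80, np.float64(86.0)), (-70, np.float64(87.0)), (-60, np.float64(87.0)), (-50, np.float64(89.0)), (-40, np.float64(171.0)), (-30, np.float64(152.0)), (-20, np.float64(128.0)), (-10, np.float64(109.0)), (0, np.float64(97.0))]
```

View pics/side_d.png

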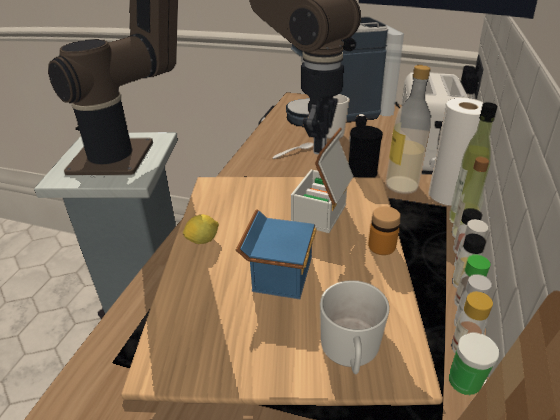

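Side view: the lid is open about 60°, the finger is on the lip at (318,148), and the caddy has stayed in place. Continuing past upright.

Call:
{"op": "step_arm", "data": {"commands": [{"gripper": 1,"x": 4,"y": 0,"z": 1,"spin": 0},{"gripper": 1,"x": 4,"y": 0,"z": 1,"spin": 0},{"gripper": 1,"x": 4,"y": 0,"z": 1,"spin": 0},{"gripper": 1,"x": 4,"y": 0,"z": 1,"spin": 0},{"gripper": 1,"x": 4,"y": 0,"z": 1,"spin": 0},{"gripper": 1,"x": 4,"y": 0,"z": 1,"spin": 0},{"gripper": 1,"x": 4,"y": 0,"z": 1,"spin": 0},{"gripper": 1,"x": 4,"y": 0,"z": 1,"spin": 0},{"gripper": 1,"x": 4,"y": 0,"z": 0,"spin": 0},{"gripper": 1,"x": 4,"y": 0,"z": 0,"spin": 0}]}}

```text
time: 8.65
eef_pos: [0.5966, -0.3002, 0.1693]
tcp_rot: [0.981, -0.195, 0.0, -0.0]
contact_force: [-0.1, 0.4, -0.2]
opening: 0.005
finger_force: 0.0
```

Call:
{"op": "step_arm", "data": {"commands": [{"gripper": 1,"x": 4,"y": 0,"z": 0,"spin": 0},{"gripper": 1,"x": 4,"y": 0,"z": 0,"spin": 0},{"gripper": 1,"x": 3,"y": 0,"z": 0,"spin": 0},{"gripper": 1,"x": 3,"y": 0,"z": 0,"spin": 0},{"gripper": 1,"x": 3,"y": 0,"z": 0,"spin": 0},{"gripper": 1,"x": 2,"y": 0,"z": 0,"spin": 0},{"gripper": 1,"x": 0,"y": 0,"z": 0,"spin": 0},{"gripper": 1,"x": 0,"y": 0,"z": 0,"spin": 0},{"gripper": 1,"x": 0,"y": 0,"z": 0,"spin": 0},{"gripper": 1,"x": 0,"y": 0,"z": 0,"spin": 0}]}}

```text
time: 9.65
eef_pos: [0.6137, -0.3073, 0.1693]
tcp_rot: [0.981, -0.195, -0.0, -0.0]
contact_force: [-0.7, -0.1, -0.4]
opening: 0.003
finger_force: 0.0
```

```bash
python3 look.py e
```

```text
t 9.65 u,v mm 4.4 0.4 TCPz 169.3 toolx deg -22.55 tilt z [-0.  0. -1.] F [-0.7 -0.1 -0.4] open 0.0
top lid pts [(-100, np.float64(89.0)), (-90, np.float64(89.0)), (-80, np.float64(89.0)), (-70, np.float64(90.0)), (-60, np.float64(88.0)), (-50, np.float64(89.0)), (-40, np.float64(89.0)), (-30, np.float64(89.0)), (-20, np.float64(88.0)), (-10, np.float64(95.0)), (0, np.float64(114.0)), (10, np.float64(133.0)), (20, np.float64(158.0)), (30, np.float64(178.0)), (40, np.float64(181.0)), (50, np.float64(184.0))]
side lid pts [(-100, np.float64(89.0)), (-90, np.float64(87.0)), (-80, np.float64(86.0)), (-70, np.float64(86.0)), (-60, np.float64(87.0)), (-50, np.float64(86.0)), (-40, np.float64(87.0)), (-30, np.float64(87.0)), (-20, np.float64(89.0)), (-10, np.float64(92.0)), (0, np.float64(101.0)), (10, np.float64(125.0)), (20, np.float64(151.0)), (30, np.float64(175.0)), (40, np.float64(181.0)), (50, np.float64(183.0))]
```

View pics/side_e.png

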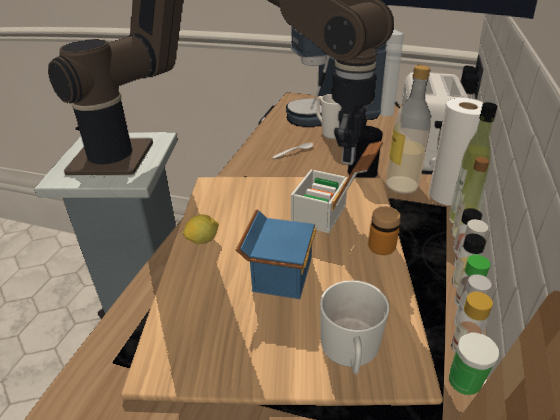

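Side view: the lid leans back past upright at (365,165), about 112° open, which is at its stop. The finger at (347,155) carries no load. Retreating: back first, then up.

Call:
{"op": "step_arm", "data": {"commands": [{"gripper": 1,"x": -6,"y": 0,"z": 0,"spin": 0},{"gripper": 1,"x": -12,"y": 0,"z": 0,"spin": 0},{"gripper": 1,"x": -20,"y": 0,"z": 0,"spin": 0},{"gripper": 1,"x": -25,"y": 0,"z": -5,"spin": 0},{"gripper": 1,"x": -25,"y": 0,"z": -15,"spin": 0},{"gripper": 1,"x": -25,"y": 0,"z": -20,"spin": 0},{"gripper": 1,"x": -20,"y": 0,"z": -20,"spin": 0},{"gripper": 1,"x": -12,"y": 0,"z": -15,"spin": 0},{"gripper": 1,"x": 0,"y": 0,"z": 0,"spin": 0},{"gripper": 1,"x": 0,"y": 0,"z": 0,"spin": 0}]}}

```text
time: 10.75
eef_pos: [0.4799, -0.2518, 0.2444]
tcp_rot: [0.981, -0.196, 0.001, 0.0]
contact_force: [-0.8, -0.7, -0.7]
opening: -0.001
finger_force: 0.0
```

```bash
python3 look.py f; python3 - <<'E'
from h import *
a=np.load("top0.npz");b=np.load("top_f.npz")
for n,(u0,u1,v0,v1) in dict(blue=(288,378,185,268),jar=(272,310,108,153),lemon=(258,300,285,335)).items():
    print(n,[ (np.nanmean(q["P"][v0:v1,u0:u1][q["P"][v0:v1,u0:u1,2]>.04],0)*1e3).round(1) for q in(a,b)])
E
```

```text
t 10.75 u,v mm -140.4 0.3 TCPz 244.4 toolx deg -22.55 tilt z [ 0.001 -0.001 -1.   ] F [-0.8 -0.7 -0.7] open -0.0
top lid pts [(-100, np.float64(89.0)), (-90, np.float64(89.0)), (-80, np.float64(89.0)), (-70, np.float64(90.0)), (-60, np.float64(89.0)), (-50, np.float64(89.0)), (-40, np.float64(89.0)), (-30, np.float64(88.0)), (-20, np.float64(89.0)), (-10, np.float64(94.0)), (0, np.float64(113.0)), (10, np.float64(138.0)), (20, np.float64(163.0)), (30, np.float64(177.0)), (40, np.float64(181.0)), (50, np.float64(184.0))]
side lid pts [(-100, np.float64(89.0)), (-90, np.float64(87.0)), (-80, np.float64(86.0)), (-70, np.float64(86.0)), (-60, np.float64(87.0)), (-50, np.float64(86.0)), (-40, np.float64(86.0)), (-30, np.float64(87.0)), (-20, np.float64(89.0)), (-10, np.float64(92.0)), (0, np.float64(102.0)), (10, np.float64(126.0)), (20, np.float64(151.0)), (30, np.float64(176.0)), (40, np.float64(181.0)), (50, np.float64(184.0))]
blue [array([ 483.3, -471.2,  100.3]), array([ 483.2, -471.1,  100.3])]
jar [array([ 674.9, -391.5,   86.5]), array([ 662.1, -386. ,  112.7])]
lemon [array([ 328. , -376.6,   62.1]), array([ 328. , -376.6,   62.2])]
```

View pics/top_f.png

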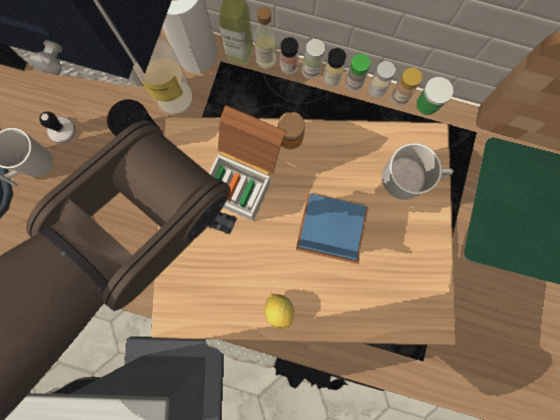

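Top view: the white lid stands open at (250,140), and its interior shows at (240,187). The jar (290,130), blue caddy (333,227) and lemon (279,311) are where they were. The jar's mean shifted only because the open lid now overlaps its window.

```bash
python3 -c "
from plant import *
print(sign_off())"
```

```text
the job is handed in; nothing more can be done
None
```

The white caddy's lid is open and resting against its stop, opened only by pushing with the fingertips. The job was handed in at about 11 s; the last pictures show the caddy still in place and the blue caddy, honey jar and lemon undisturbed.

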